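# Clip the flush syringes into the ward case

## Task

Pack the ward case: open its lid, take every syringe out of the white dispenser, clip each into a lane of its own, tip the way the lane runs (away from the lid's hinge), pressing until it snaps home in both clips and no harder, and then shut the lid fully. A syringe may be set down on the drape to change grip; do not knock over or push aside the vials, water bottle and tape that stand around.

Things in the scene. Friction and masses are not known exactly. Their poses are not given: they have to be found in the camera images.
- syr1: flush syringe, rigid, 156 mm long, about 45 g. Origin on its axis at mid-barrel, +x to the tip. Along x, mm: plunger's thumb disc -92 to -89 (24 across), rod -89 to -49 (14 x 14), flange -49 to -46 (34 wide, 24 high), clear barrel -46 to 46 (22 across), white tip cap to 64 (11 across). Lying on the table its axis is 12 mm up and the flange stops it rolling. Absent in some starts
- syr2: another syringe, the same as syr1. Absent in some starts
- syr3: another syringe, the same as syr1. Absent in some starts
- syr4: another syringe, the same as syr1. Absent in some starts
- syr5: another syringe, the same as syr1. Absent in some starts
- dispenser: low white dispenser (fixed), 100 x 266 mm, 47 mm high; origin under its centre. Five mouths 26 x 26 mm at y = -100, -50, 0, 50, 100 mm in the face at x = -48 mm run level along +x. A syringe lies in one tip first, axis 28 mm above the table; only the last 72 mm or so (25 mm of barrel, flange, rod, disc) stick out: grip the rod and draw it out straight along -x, about 100 mm
- case: grey ward case (fixed), 182 x 238 mm, walls 46 mm high; origin under its centre, lid hinged at its -x end. Four lanes along x, 50 mm apart. Two sprung clips a lane, 10 mm long, 34 mm either side of its middle, hold the barrel; between them it is open right across for fingers, floor 5 mm up. From 54 mm behind the middle, guards 42 mm high, 28 mm apart, flank rod and disc: no room for fingers
- lane1 (a point): where a syringe's origin lies when home in lane 1, 30 mm above the table; +x is the way its tip points, z up. It goes in from straight above: the clips touch the barrel about 15 mm above home, the push rises to a peak of 10 to 18 N some 11 mm above, falls to nothing 5 mm above as they snap over the barrel, and it comes to rest on hard ribs. About 5 mm of play lengthwise
- lane2 (a point): the same point for lane 2
- lane3 (a point): the same point for lane 3
- lane4 (a point): the same point for lane 4
- lid (a joint): angle of the case's lid, rad: 0 closed, 1.57 upright, 1.9 fully open; starts closed or a little ajar. Clear panel 238 mm wide, 184 mm long, 4 mm thick, in a grey frame; 120 g. Stiff hinge: it stays where it is left and moves with 1 to 2 N at its bar. It cannot close over a syringe that is not home
- lid_hinge (a point): middle of the lid's hinge line, at the -x end of the case, 50 mm above the table; axes as the case. The closed lid lies from here towards the case's +x; it opens upward until it stands above the hinge
- lid_bar (a point): middle of the steel bar handle on the lid's outer face: round, 10 mm thick, 80 mm long across the lid (along y), 172 mm from the hinge line, its axis 38 mm off the middle of the panel (88 mm above the table when shut), with 31 mm of room under it for fingertips. It can turn between the fingers that pinch it. x points from the hinge to the lid's free end, z out of the outer face
- vial_a: small amber glass vial standing on the table, 24 mm across, 45 mm high; origin at its foot. Bystander
- vial_b: clear vial standing on the table, 31 mm across, 52 mm high; origin at its foot. Bystander
- bottle: clear water bottle, 62 mm across, 190 mm high, upright; origin at its foot. Bystander
- tape: roll of tape lying flat, 66 mm across, 24 mm high; origin under its centre. Bystander

How it is judged:
On the way, in this order (a step that is already met when the one before it is completed fails the run):
1. the lid is opened (value of joint lid above 1.2 rad), for 0.2 s.
2. every syringe is snapped home in a lane of the case, while the lid is open (((angle between the x axis of syr1 and the x axis of lane1, either way round below 0.05 rad and horizontal distance between syr1 and lane1 below 0.012 m and z of syr1 in the frame of lane1 between -0.003 and 0.003 m) or (angle between the x axis of syr1 and the x axis of lane2, either way round below 0.05 rad and horizontal distance between syr1 and lane2 below 0.012 m and z of syr1 in the frame of lane2 between -0.003 and 0.003 m) or (angle between the x axis of syr1 and the x axis of lane3, either way round below 0.05 rad and horizontal distance between syr1 and lane3 below 0.012 m and z of syr1 in the frame of lane3 between -0.003 and 0.003 m) or (angle between the x axis of syr1 and the x axis of lane4, either way round below 0.05 rad and horizontal distance between syr1 and lane4 below 0.012 m and z of syr1 in the frame of lane4 between -0.003 and 0.003 m)) and ((angle between the x axis of syr2 and the x axis of lane1, either way round below 0.05 rad and horizontal distance between syr2 and lane1 below 0.012 m and z of syr2 in the frame of lane1 between -0.003 and 0.003 m) or (angle between the x axis of syr2 and the x axis of lane2, either way round below 0.05 rad and horizontal distance between syr2 and lane2 below 0.012 m and z of syr2 in the frame of lane2 between -0.003 and 0.003 m) or (angle between the x axis of syr2 and the x axis of lane3, either way round below 0.05 rad and horizontal distance between syr2 and lane3 below 0.012 m and z of syr2 in the frame of lane3 between -0.003 and 0.003 m) or (angle between the x axis of syr2 and the x axis of lane4, either way round below 0.05 rad and horizontal distance between syr2 and lane4 below 0.012 m and z of syr2 in the frame of lane4 between -0.003 and 0.003 m)) and ((angle between the x axis of syr3 and the x axis of lane1, either way round below 0.05 rad and horizontal distance between syr3 and lane1 below 0.012 m and z of syr3 in the frame of lane1 between -0.003 and 0.003 m) or (angle between the x axis of syr3 and the x axis of lane2, either way round below 0.05 rad and horizontal distance between syr3 and lane2 below 0.012 m and z of syr3 in the frame of lane2 between -0.003 and 0.003 m) or (angle between the x axis of syr3 and the x axis of lane3, either way round below 0.05 rad and horizontal distance between syr3 and lane3 below 0.012 m and z of syr3 in the frame of lane3 between -0.003 and 0.003 m) or (angle between the x axis of syr3 and the x axis of lane4, either way round below 0.05 rad and horizontal distance between syr3 and lane4 below 0.012 m and z of syr3 in the frame of lane4 between -0.003 and 0.003 m)) and ((angle between the x axis of syr4 and the x axis of lane1, either way round below 0.05 rad and horizontal distance between syr4 and lane1 below 0.012 m and z of syr4 in the frame of lane1 between -0.003 and 0.003 m) or (angle between the x axis of syr4 and the x axis of lane2, either way round below 0.05 rad and horizontal distance between syr4 and lane2 below 0.012 m and z of syr4 in the frame of lane2 between -0.003 and 0.003 m) or (angle between the x axis of syr4 and the x axis of lane3, either way round below 0.05 rad and horizontal distance between syr4 and lane3 below 0.012 m and z of syr4 in the frame of lane3 between -0.003 and 0.003 m) or (angle between the x axis of syr4 and the x axis of lane4, either way round below 0.05 rad and horizontal distance between syr4 and lane4 below 0.012 m and z of syr4 in the frame of lane4 between -0.003 and 0.003 m)) and ((angle between the x axis of syr5 and the x axis of lane1, either way round below 0.05 rad and horizontal distance between syr5 and lane1 below 0.012 m and z of syr5 in the frame of lane1 between -0.003 and 0.003 m) or (angle between the x axis of syr5 and the x axis of lane2, either way round below 0.05 rad and horizontal distance between syr5 and lane2 below 0.012 m and z of syr5 in the frame of lane2 between -0.003 and 0.003 m) or (angle between the x axis of syr5 and the x axis of lane3, either way round below 0.05 rad and horizontal distance between syr5 and lane3 below 0.012 m and z of syr5 in the frame of lane3 between -0.003 and 0.003 m) or (angle between the x axis of syr5 and the x axis of lane4, either way round below 0.05 rad and horizontal distance between syr5 and lane4 below 0.012 m and z of syr5 in the frame of lane4 between -0.003 and 0.003 m)) and value of joint lid above 0.5 rad), for 0.2 s.
3. the lid is closed over them (value of joint lid below 0.05 rad), for 0.2 s.
At the end, for the whole second after the job is handed in: Every syringe that was in the dispenser lies in a lane of the case, in both clips: its origin within 3 mm in height and 12 mm across the ground of the lane's point, in line with the lane to 0.05 rad, at rest; and the lid is closed (below 0.05 rad) (((angle between the x axis of syr1 and the x axis of lane1, either way round below 0.05 rad and horizontal distance between syr1 and lane1 below 0.012 m and z of syr1 in the frame of lane1 between -0.003 and 0.003 m) or (angle between the x axis of syr1 and the x axis of lane2, either way round below 0.05 rad and horizontal distance between syr1 and lane2 below 0.012 m and z of syr1 in the frame of lane2 between -0.003 and 0.003 m) or (angle between the x axis of syr1 and the x axis of lane3, either way round below 0.05 rad and horizontal distance between syr1 and lane3 below 0.012 m and z of syr1 in the frame of lane3 between -0.003 and 0.003 m) or (angle between the x axis of syr1 and the x axis of lane4, either way round below 0.05 rad and horizontal distance between syr1 and lane4 below 0.012 m and z of syr1 in the frame of lane4 between -0.003 and 0.003 m)) and ((angle between the x axis of syr2 and the x axis of lane1, either way round below 0.05 rad and horizontal distance between syr2 and lane1 below 0.012 m and z of syr2 in the frame of lane1 between -0.003 and 0.003 m) or (angle between the x axis of syr2 and the x axis of lane2, either way round below 0.05 rad and horizontal distance between syr2 and lane2 below 0.012 m and z of syr2 in the frame of lane2 between -0.003 and 0.003 m) or (angle between the x axis of syr2 and the x axis of lane3, either way round below 0.05 rad and horizontal distance between syr2 and lane3 below 0.012 m and z of syr2 in the frame of lane3 between -0.003 and 0.003 m) or (angle between the x axis of syr2 and the x axis of lane4, either way round below 0.05 rad and horizontal distance between syr2 and lane4 below 0.012 m and z of syr2 in the frame of lane4 between -0.003 and 0.003 m)) and ((angle between the x axis of syr3 and the x axis of lane1, either way round below 0.05 rad and horizontal distance between syr3 and lane1 below 0.012 m and z of syr3 in the frame of lane1 between -0.003 and 0.003 m) or (angle between the x axis of syr3 and the x axis of lane2, either way round below 0.05 rad and horizontal distance between syr3 and lane2 below 0.012 m and z of syr3 in the frame of lane2 between -0.003 and 0.003 m) or (angle between the x axis of syr3 and the x axis of lane3, either way round below 0.05 rad and horizontal distance between syr3 and lane3 below 0.012 m and z of syr3 in the frame of lane3 between -0.003 and 0.003 m) or (angle between the x axis of syr3 and the x axis of lane4, either way round below 0.05 rad and horizontal distance between syr3 and lane4 below 0.012 m and z of syr3 in the frame of lane4 between -0.003 and 0.003 m)) and ((angle between the x axis of syr4 and the x axis of lane1, either way round below 0.05 rad and horizontal distance between syr4 and lane1 below 0.012 m and z of syr4 in the frame of lane1 between -0.003 and 0.003 m) or (angle between the x axis of syr4 and the x axis of lane2, either way round below 0.05 rad and horizontal distance between syr4 and lane2 below 0.012 m and z of syr4 in the frame of lane2 between -0.003 and 0.003 m) or (angle between the x axis of syr4 and the x axis of lane3, either way round below 0.05 rad and horizontal distance between syr4 and lane3 below 0.012 m and z of syr4 in the frame of lane3 between -0.003 and 0.003 m) or (angle between the x axis of syr4 and the x axis of lane4, either way round below 0.05 rad and horizontal distance between syr4 and lane4 below 0.012 m and z of syr4 in the frame of lane4 between -0.003 and 0.003 m)) and ((angle between the x axis of syr5 and the x axis of lane1, either way round below 0.05 rad and horizontal distance between syr5 and lane1 below 0.012 m and z of syr5 in the frame of lane1 between -0.003 and 0.003 m) or (angle between the x axis of syr5 and the x axis of lane2, either way round below 0.05 rad and horizontal distance between syr5 and lane2 below 0.012 m and z of syr5 in the frame of lane2 between -0.003 and 0.003 m) or (angle between the x axis of syr5 and the x axis of lane3, either way round below 0.05 rad and horizontal distance between syr5 and lane3 below 0.012 m and z of syr5 in the frame of lane3 between -0.003 and 0.003 m) or (angle between the x axis of syr5 and the x axis of lane4, either way round below 0.05 rad and horizontal distance between syr5 and lane4 below 0.012 m and z of syr5 in the frame of lane4 between -0.003 and 0.003 m)) and value of joint lid below 0.05 rad and linear speed of each of syr1, syr2, syr3, syr4, syr5 below 0.02 m/s); the robot touches nothing.
It fails at once if a syringe is pressed against the case or its clips with more than 60 N (contact force between any of syr1, syr2, syr3, syr4, syr5 and case above 60 N).
It fails at once if a vial, the water bottle or the tape is pushed more than 30 mm or knocked over (distance of any of vial_a, vial_b, bottle, tape from where it was at the start of the episode above 0.03 m or angle between any of vial_a, vial_b, bottle, tape's own z axis and vertical above 0.5 rad).
Of syr1, syr2, syr3, syr4, syr5 only 3 to 4 are there at a start; the rules pass over those that are not, and their reading is None.
At some moment in a run one of syr1, syr2, syr3, syr4, syr5 may be knocked a few centimetres aside while the robot is not near it.
Once in a run the grip may slacken for a moment while it holds something.
It also fails if it takes over 208 s, if anything falls off the work surface, if the arm or the gripper's body presses on something with over 40 N, if the wrist force passes 120 N, or if a joint passes its speed limit or range.

## Robot

A 7-joint arm with a two-finger parallel gripper is mounted at the origin on the work surface. World frame = base frame: x ahead of the robot, y to its left, z up, the work surface at z = 0. Lengths are in m, angles in rad, forces in N, time in s.
With the tool pointing down it reaches from about 0.425 to 0.925 m from the base axis. Payload 6.8 kg.
Tool frame: the origin (TCP) lies at the very end of the fingers, on their centre line; the grasp point (between the pads) lies 19 mm behind it; z points along the fingers, y is the line along which they close (so a half turn about z gives the same grasp; the last joint's range is limited). The gripper opens to 85 mm and grips with 20 to 120 N. Pads are 22 mm wide; open, the fingers measure 114 mm over their backs; the gripper's body (76 mm by 85 mm) begins 54 mm behind the grasp point. The pads swing forward as they close: fully open they stand 13 mm farther back than shut.
Start: joints at [-1.252, 0.477, 0.022, 1.555, -0.011, 1.109, -0.083], TCP at [0.279, 0.614, 0.231] pointing down, gripper open.
Joint ranges: [-2.96, 2.96], [-0.34, 2.1], [-1.41, 1.46], [0.24, 2.44], [-1.37, 4.51], [0.17, 1.92], [-2.96, 2.96]. Speed limits (rad/s): [2.39, 2.39, 3.14, 3.14, 3.14, 3.14, 3.14].

## Interface

Orientations are given as a 3x3 rotation matrix whose columns are the frame's x, y, z axes.
In Python, from bench import get_obs, cams, order gives the robot as it stands.
- The arm moves only by the tool apply_moves, never from a script. Its argument "series" is a list of rows, each a list of 5 numbers: the shift along the tool's x, y, z in m, then the turn about the tool's z in degrees, then the gripper command: -1 is fully open, 1 is shut, values between are in proportion. In form: [[dx, dy, dz, twist, hand], ...]. A call has 1 to 20 rows; each row is the pose to reach, as a shift and turn from the pose commanded when the call began, along the tool's axes at that moment; what a row does not reach only later rows make up. A row lasts 1/12 s, in which the tool goes at most 41.7 mm and 7.16 degrees, less where a joint would pass 70% of its speed; a pose out of reach is approached as far as the arm can. A call with a gripper value outside its range is refused whole. The fingers move at their own pace and stop on an object; the grip force is fixed at half the most. Time passes only in rows, so rows that repeat a pose let the fingers close. It gives the time, the measured TCP pose, the force, the opening and the grip force at its end, in the units of the state.
- get_obs(): the state, without advancing time (a new reading comes with each control period).
- cams.snapshot(name): name is "side" or "top"; returns the picture (420x560x3 uint8, red, green, blue); there is no depth.
- cams.camera_params(name): a dict with "camera_matrix" (3x3 intrinsics, pixels), "dist_coeffs" ([k1, k2, p1, p2, k3] as OpenCV has them; the pictures are not rectified), "xyz" and "orientation" of the camera in the world. Camera axes: x right, y up, looking along -z (the intrinsics and any distortion apply to the point x, -y, -z); pixel columns grow to the right and rows downward; lengths in m; the calibration is good to about 2 mm. A picture is of the moment at which its call begins. camera_params takes no time and is no camera call.
- order.sign_off(): hands the job in; it is judged then, once.
Trained networks look in the newest picture that a camera, given by its name, has taken for a name from the list of things; names that differ only in an ending like _2 or _b are one class to them, and where a whole thing is asked for, a point or a joint stands for the part that bears it (a point fixed in the world has none). Each returns a list of dicts, best first, with "conf" (0 to 1); they miss things now and then, are a little off and sometimes report something else, mostly with a low value. They report only what shows in the picture. A call takes as long as a camera call.
- cams.recognise(label, camera): "at" ([x, y, z] in m, in the coordinates of the camera as it stood for that picture, good to about 4 mm: the middle of the surface that is visible of it).
- cams.trace(label, camera): "region" (420x560 bool, what is visible of it).
- cams.place_of(label, camera): "at" ([x, y, z] in m, in the coordinates of the camera as it stood for that picture, good to about 4 mm: a listed point, or the origin of a listed thing).
The state is a dict: "time": time; "q": joint angles; "joint_vel": joint speeds; "joint_torque": joint torques, N m; "tcp_pos": TCP position; "tcp_rot": TCP orientation; "force": force on the tool from outside, world axes, zero at the start; "moment": the same for the moment, N m; "grip_width": opening from 0.0 (shut) to 1.0 (fully open); "grip_force": force on a finger pad.
Only numpy, scipy, OpenCV 4.12 (cv2) and the standard library are available. Lean on these libraries where they do the work, as an engineer would, in place of code of your own. Each camera call takes 0.05 s, during which the arm holds its last target. There are 200 camera calls.

## Working session

There is one attempt and no reset: what is moved stays moved. The work goes in short steps, Python scripts to look and compute and a tool call to move; the robot and the scene stay as the last step left them, time stands still between calls to the robot, and variables do not carry over. Pictures are saved under pics/ and viewed, at most 14 in all, crops included, and the job is handed in when it is done.

Besides the shell and the picture viewer there is one more tool, called after "Emit:" by a JSON object that holds its "name" and its "arguments", one argument or row to a line. apply_moves: Moves the arm, as the interface text tells. Its arguments: {"type":"object","properties":{"series":{"type":"array","items":{"type":"array","items":{"type":"number"}}}},"required":["series"]}

```bash
mkdir -p pics; cat > h.py <<'E'
import numpy as np, cv2
from bench import get_obs, cams, order
def w(p,c):
    k=cams.camera_params(c); return np.array(k["orientation"]).reshape(3,3)@np.array(p)+np.array(k["xyz"])
def save(c,n,crop=None,s=1):
    im=np.array(cams.snapshot(c))[:,:,::-1]
    if crop: im=im[crop[1]:crop[3],crop[0]:crop[2]]
    if s!=1: im=cv2.resize(im,None,fx=s,fy=s)
    cv2.imwrite("pics/"+n,im)
def place(l,c,m=0.3,f="place_of"):
    return [(np.round(w(d["at"],c),4).tolist(),round(d["conf"],2)) for d in getattr(cams,f)(l,c) if d["conf"]>m]
E
python3 - <<'E'
from h import *
save("top","t0.png"); save("side","s0.png")
for l in ["case","dispenser","lane1","lane4","lid_hinge","lid_bar","syr1","vial_a","bottle","tape"]:
    for c in ["top","side"]: print(l,c,place(l,c))
o=get_obs(); print({k:np.round(o[k],3).tolist() for k in o})
for c in ["top","side"]: print(cams.camera_params(c))
E
```

```text
case top [([0.531, 0.1391, -0.0001], 0.64)]
case side [([0.5283, -0.2978, 0.0255], 0.73), ([0.5265, 0.1378, -0.0], 0.61)]
dispenser top [([0.5307, -0.3294, 0.0007], 0.6)]
dispenser side [([0.5301, -0.3246, -0.0007], 0.67)]
lane1 top [([0.4997, 0.1234, 0.0306], 0.97), ([0.5534, 0.1239, 0.0313], 0.94), ([0.6049, 0.1288, 0.0288], 0.67), ([0.4564, 0.1246, 0.0297], 0.63)]
lane1 side [([0.6025, 0.1356, 0.0301], 0.94), ([0.4555, 0.1239, 0.0293], 0.86), ([0.5047, 0.1274, 0.0301], 0.78)]
lane4 top [([0.4997, 0.1234, 0.0306], 0.97), ([0.5534, 0.1239, 0.0313], 0.94), ([0.6049, 0.1288, 0.0288], 0.67), ([0.4564, 0.1246, 0.0297], 0.63)]
lane4 side [([0.6025, 0.1356, 0.0301], 0.94), ([0.4555, 0.1239, 0.0293], 0.86), ([0.5047, 0.1274, 0.0301], 0.78)]
lid_hinge top [([0.5239, 0.2288, 0.047], 0.77)]
lid_hinge side [([0.5289, 0.2291, 0.0506], 0.68)]
lid_bar top [([0.5234, 0.0674, 0.1153], 0.82)]
lid_bar side [([0.5289, 0.0663, 0.1119], 0.89)]
syr1 top [([0.6333, -0.2869, 0.031], 0.73), ([0.5303, -0.3035, 0.0303], 0.52)]
syr1 side [([0.5321, -0.3011, 0.0249], 0.83), ([0.4325, -0.3147, 0.0243], 0.55)]
vi
[... 1024 characters left out ...]
-2.92806084e-04,  1.09607247e+00]), 'orientation': array([[-2.85443835e-02,  9.83146949e-01, -1.80574903e-01],
       [-9.99592526e-01, -2.80760949e-02,  5.14925068e-03],
       [-7.36800099e-06,  1.80648305e-01,  9.83547757e-01]])}
{'camera_matrix': array([[536.16036457,   0.        , 277.06257567],
       [  0.        , 536.16036457, 213.24708268],
       [  0.        ,   0.        ,   1.        ]]), 'dist_coeffs': array([-0.077165,  0.      ,  0.      ,  0.      ,  0.      ]), 'xyz': array([ 0.28449278, -0.64248291,  0.72207131]), 'orientation': array([[ 0.87998706,  0.31959134, -0.35140311],
       [-0.47499478,  0.58950357, -0.65334945],
       [-0.00165143,  0.7418537 ,  0.67055973]])}
```

View pics/t0.png

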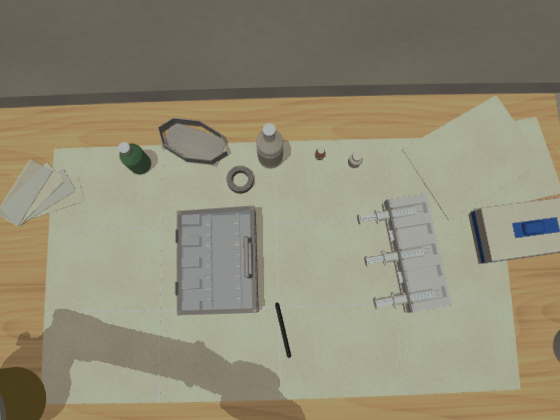

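View pics/s0.png

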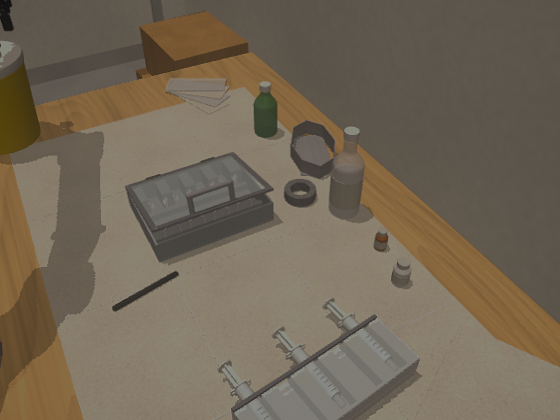

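The top view shows the case (217,260), with its hinge on the left and its bar at (248,257). Three syringes stick out of the dispenser at (375,217), (383,259) and (392,301), tips pointing right (-y). The side view shows the lid slightly ajar. Next I measure the angles.

```bash
cat >> h.py <<'E'
def rays(pts,c,z):
    k=cams.camera_params(c); u=cv2.undistortPoints(np.float64(pts).reshape(-1,1,2),k["camera_matrix"],k["dist_coeffs"]).reshape(-1,2)
    d=np.c_[u[:,0],-u[:,1],-np.ones(len(u))]@np.array(k["orientation"]).T; o=np.array(k["xyz"])
    return o+d*((z-o[2])/d[:,2])[:,None]
def tr(l,c,z,m=0.3):
    out=[]
    for d in cams.trace(l,c):
        if d["conf"]<m: continue
        v,u=np.nonzero(d["region"]); P=rays(np.c_[u,v],c,z)[:,:2]
        r=cv2.minAreaRect(np.float32(P*1000)); e=np.linalg.svd(P-P.mean(0),full_matrices=False)[2][0]
        out.append((round(d["conf"],2),len(u),np.round(P.mean(0),4).tolist(),"pca",round(np.degrees(np.arctan2(e[1],e[0]))%180,1),"rect",np.round(r[0],1).tolist(),np.round(r[1],1).tolist(),round(r[2],1)))
    return out
E
python3 - <<'E'
from h import *
cams.snapshot("top"); cams.snapshot("side")
for l,z in [("case",.046),("dispenser",.047),("lid_bar",.08),("syr1",.028)]:
    for r in tr(l,"top",z): print(l,r)
for i in range(2):
  for c in ["top","side"]:
    for l in ["syr1","lid_bar","lid_hinge"]: print(l,c,place(l,c))
E
```

```text
case (0.86, 8363, [0.5277, 0.1375], 'pca', np.float64(179.4), 'rect', [530.7, 137.2], [244.2, 188.0], 1.0)
dispenser (0.59, 5163, [0.5309, -0.3244], 'pca', np.float64(7.4), 'rect', [535.2, -322.3], [267.4, 112.7], 8.5)
lid_bar (0.95, 8433, [0.5239, 0.1353], 'pca', np.float64(0.1), 'rect', [526.8, 136.4], [238.4, 179.2], 0.5)
syr1 (0.85, 278, [0.524, -0.2507], 'pca', np.float64(98.0), 'rect', [524.1, -246.7], [26.5, 79.6], 3.0)
syr1 (0.82, 278, [0.6239, -0.2363], 'pca', np.float64(99.6), 'rect', [624.4, -233.2], [27.2, 79.4], 4.7)
syr1 (0.6, 298, [0.4238, -0.2607], 'pca', np.float64(97.4), 'rect', [422.7, -259.1], [32.2, 74.9], 16.1)
syr1 top [([0.5331, -0.3018, 0.0282], 0.84), ([0.63, -0.2861, 0.0324], 0.78), ([0.4335, -0.3118, 0.0275], 0.53)]
lid_bar top [([0.5244, 0.0626, 0.1148], 0.62)]
lid_hinge top [([0.5265, 0.2292, 0.0521], 0.74)]
syr1 side [([0.4326, -0.3115, 0.0235], 0.86), ([0.5319, -0.3003, 0.0285], 0.62)]
lid_bar side [([0.5249, 0.0639, 0.1134], 0.55), ([0.7869, 0.0071, 0.0001], 0.5)]
lid_hinge side [([0.5269, 0.231, 0.0515], 0.68)]
syr1 top [([0.5331, -0.3018, 0.0282], 0.84), ([0.63, -0.2861, 0.0324], 0.78), ([0.4335, -0.3118, 0.0275], 0.53)]
lid_bar top [([0.5244, 0.0626, 0.1148], 0.62)]
lid_hinge top [([0.5265, 0.2292, 0.0521], 0.74)]
syr1 side [([0.4326, -0.3115, 0.0235], 0.86), ([0.5319, -0.3003, 0.0285], 0.62)]
lid_bar side [([0.5249, 0.0639, 0.1134], 0.55), ([0.7869, 0.0071, 0.0001], 0.5)]
lid_hinge side [([0.5269, 0.231, 0.0515], 0.68)]
```

```bash
cat >> h.py <<'E'
def go(p,yaw=None,frm=None):
    "shift in tool axes and twist to world p, tool-y heading yaw (deg, mod 180)"
    o=get_obs(); R=np.array(o["tcp_rot"]).reshape(3,3); p0=np.array(o["tcp_pos"])
    d=R.T@(np.array(p)-p0); y=np.degrees(np.arctan2(R[1,1],R[0,1])); t=0
    if yaw is not None: t=-((yaw-y+90)%180-90)
    print("d",np.round(d,4),"twist",round(t,1),"yaw",round(y,2),"rows",int(max(np.linalg.norm(d)/.0417,abs(t)/7.16))+2,"q7",round(o["q"][6],2))
E
python3 -c "
from h import *
go([.526,.065,.17],90.5)"
```

```text
d [-0.4519 -0.3981  0.0613] twist -25.0 yaw 65.54 rows 16 q7 -0.08
```

Emit:
{"name": "apply_moves", "arguments": {
  "series": [
    [-0.452, -0.398, 0.03, -25, 0],
    [-0.452, -0.398, 0.03, -25, 0],
    [-0.452, -0.398, 0.03, -25, 0],
    [-0.452, -0.398, 0.03, -25, 0],
    [-0.452, -0.398, 0.03, -25, 0],
    [-0.452, -0.398, 0.03, -25, 0],
    [-0.452, -0.398, 0.03, -25, 0],
    [-0.452, -0.398, 0.03, -25, 0],
    [-0.452, -0.398, 0.03, -25, 0],
    [-0.452, -0.398, 0.03, -25, 0],
    [-0.452, -0.398, 0.03, -25, 0],
    [-0.452, -0.398, 0.03, -25, 0],
    [-0.452, -0.398, 0.03, -25, 0],
    [-0.452, -0.398, 0.03, -25, 0],
    [-0.452, -0.398, 0.061, -25, 0],
    [-0.452, -0.398, 0.061, -25, 0],
    [-0.452, -0.398, 0.061, -25, 0],
    [-0.452, -0.398, 0.061, -25, 0]
  ]
}}

```text
time: 3.5
tcp_pos: [0.5261, 0.0661, 0.1706]
tcp_rot: [[-1.0, -0.01, -0.0], [-0.01, 1.0, 0.001], [0.0, 0.001, -1.0]]
force: [0.6, 0.4, 0.1]
grip_width: 0.5
grip_force: 0.0
```

```bash
python3 -c "
from h import *
go([.526,.065,.0945],90.5)"
```

```text
d [ 0.0001 -0.0011  0.0761] twist 0.1 yaw 90.6 rows 3 q7 1.41
```

Emit:
{"name": "apply_moves", "arguments": {
  "series": [
    [0, -0.001, 0.04, 0, 0],
    [0, -0.001, 0.076, 0, 0],
    [0, -0.001, 0.076, 0, 0],
    [0, -0.001, 0.076, 0, 1],
    [0, -0.001, 0.076, 0, 1],
    [0, -0.001, 0.076, 0, 1],
    [0, -0.001, 0.076, 0, 1],
    [0, -0.001, 0.076, 0, 1],
    [0, -0.001, 0.076, 0, 1]
  ]
}}

```text
time: 4.25
tcp_pos: [0.5277, 0.065, 0.0957]
tcp_rot: [[-1.0, -0.01, 0.004], [-0.01, 1.0, 0.001], [-0.004, 0.001, -1.0]]
force: [3.5, 3.2, -0.3]
grip_width: 0.092
grip_force: 58.4
```

```bash
python3 - <<'E'
from h import *
# arc relative to current, lid angle from 0.15 to 1.6
o=get_obs();g=np.array(o["tcp_pos"]);hy,hz=.230,.05
r=np.hypot(hy-g[1],g[2]+.019-hz);print("r",r,np.hypot(.172,.038),o["grip_width"])
ph=np.arctan2(g[2]+.019-hz,hy-g[1])
print("lid",ph-np.arctan2(.038,.172))
for k in range(1,19):
    p=ph+1.5*k/18; print(np.round([hy-r*np.cos(p)-g[1], -(hz+r*np.sin(p)-.019-g[2])],3).tolist())
save("side","s1.png")
E
```

```text
r 0.17722770081427255 0.17614766532656626 0.092239296263845
lid 0.15640853601548224
[0.006, -0.014]
[0.013, -0.026]
[0.021, -0.039]
[0.03, -0.05]
[0.04, -0.061]
[0.051, -0.071]
[0.063, -0.08]
[0.075, -0.088]
[0.088, -0.095]
[0.102, -0.101]
[0.116, -0.106]
[0.13, -0.109]
[0.145, -0.111]
[0.16, -0.112]
[0.174, -0.112]
[0.189, -0.111]
[0.204, -0.108]
[0.218, -0.104]
```

Emit:
{"name": "apply_moves", "arguments": {
  "series": [
    [0, 0.006, -0.014, 0, 1],
    [0, 0.013, -0.026, 0, 1],
    [0, 0.021, -0.039, 0, 1],
    [0, 0.03, -0.05, 0, 1],
    [0, 0.04, -0.061, 0, 1],
    [0, 0.051, -0.071, 0, 1],
    [0, 0.063, -0.08, 0, 1],
    [0, 0.075, -0.088, 0, 1],
    [0, 0.088, -0.095, 0, 1],
    [0, 0.102, -0.101, 0, 1],
    [0, 0.116, -0.106, 0, 1],
    [0, 0.13, -0.109, 0, 1],
    [0, 0.145, -0.111, 0, 1],
    [0, 0.16, -0.112, 0, 1],
    [0, 0.174, -0.112, 0, 1],
    [0, 0.189, -0.111, 0, 1],
    [0, 0.204, -0.108, 0, 1],
    [0, 0.218, -0.104, 0, 1],
    [0, 0.218, -0.104, 0, 1]
  ]
}}

```text
time: 5.88
tcp_pos: [0.5261, 0.2848, 0.1995]
tcp_rot: [[-1.0, -0.012, 0.005], [-0.011, 1.0, 0.003], [-0.005, 0.002, -1.0]]
force: [4.1, 3.5, 4.3]
grip_width: 0.091
grip_force: 63.6
```

```bash
python3 - <<'E'
from h import *
save("side","s2.png"); cams.snapshot("top")
for c in ["top","side"]: print(place("lid_bar",c),place("lane1",c,.5))
E
```

```text
[([0.7888, -0.1186, 0.0003], 0.73), ([0.5216, 0.2853, 0.2143], 0.6), ([0.5305, -0.3034, 0.0309], 0.57), ([0.769, -0.1978, 0.0045], 0.41)] [([0.502, 0.1229, 0.0292], 0.97), ([0.4551, 0.1256, 0.027], 0.78), ([0.5519, 0.1287, 0.0308], 0.7), ([0.6021, 0.1231, 0.0295], 0.69)]
[([0.5261, 0.2842, 0.2152], 0.64)] [([0.6033, 0.1332, 0.0306], 0.87), ([0.4577, 0.1249, 0.0305], 0.77), ([0.5064, 0.124, 0.0318], 0.68), ([0.5526, 0.1244, 0.031], 0.64)]
```

View pics/s2.png

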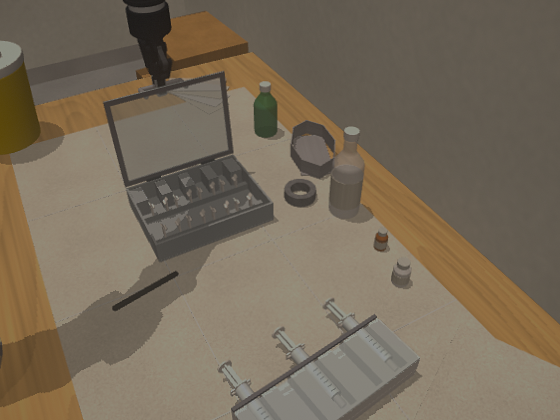

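The lid stands upright. I release the bar, rise clear and travel to the first syringe.

Emit:
{"name": "apply_moves", "arguments": {
  "series": [
    [0, 0, 0, 0, 0.35],
    [0, 0, 0, 0, 0.35],
    [0, 0, -0.035, 0, 0.35],
    [0, 0, -0.075, 0, 0.35],
    [0, 0, -0.1, 0, 0],
    [-0.09, -0.504, -0.1, 83, 0],
    [-0.09, -0.504, -0.1, 83, 0],
    [-0.09, -0.504, -0.1, 83, 0],
    [-0.09, -0.504, -0.1, 83, 0],
    [-0.09, -0.504, -0.1, 83, 0],
    [-0.09, -0.504, -0.1, 83, 0],
    [-0.09, -0.504, -0.1, 83, 0],
    [-0.09, -0.504, 0.04, 83, 0],
    [-0.09, -0.504, 0.04, 83, 0],
    [-0.09, -0.504, 0.04, 83, 0],
    [-0.09, -0.504, 0.04, 83, 0],
    [-0.09, -0.504, 0.04, 83, 0],
    [-0.09, -0.504, 0.04, 83, 0],
    [-0.09, -0.504, 0.04, 83, 0],
    [-0.09, -0.504, 0.04, 83, 0]
  ]
}}

```text
time: 7.85
tcp_pos: [0.6155, -0.2251, 0.1554]
tcp_rot: [[-0.125, 0.992, -0.007], [0.992, 0.125, -0.001], [-0.0, -0.007, -1.0]]
force: [-1.1, 1.2, 0.1]
grip_width: 0.502
grip_force: 0.0
```

```bash
python3 - <<'E'
from h import *
save("top","t3.png"); cams.snapshot("side")
for c in ["top","side"]: print(place("lane1",c,.4),place("syr1",c),place("lid_bar",c))
for r in tr("syr1","top",.028): print(r)
go([.6224,-.2182,.009],8)
E
```

```text
[([0.5535, 0.1232, 0.0298], 0.82), ([0.4544, 0.124, 0.0275], 0.79), ([0.6005, 0.126, 0.0276], 0.73), ([0.505, 0.1221, 0.0297], 0.7)] [([0.4556, 0.1243, 0.03], 0.73)] [([0.5215, 0.2847, 0.2175], 0.61)]
[([0.5502, 0.1241, 0.0312], 0.96), ([0.6047, 0.1351, 0.0305], 0.78), ([0.4511, 0.1246, 0.0309], 0.71), ([0.5057, 0.1261, 0.0295], 0.61)] [([0.4335, -0.3166, 0.0254], 0.89), ([0.5311, -0.2997, 0.0244], 0.73)] [([0.5275, 0.2842, 0.2175], 0.88)]
(0.71, 143, [0.623, -0.2244], 'pca', np.float64(104.3), 'rect', [621.8, -223.9], [21.8, 53.6], 18.9)
d [0.0013 0.0032 0.15  ] twist -0.4 yaw 7.64 rows 5 q7 0.65
```

View pics/t3.png

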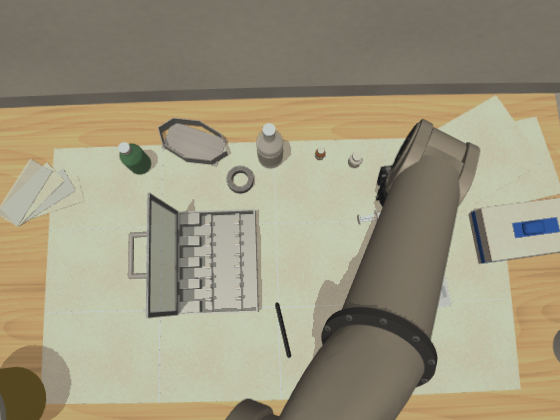

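Emit:
{"name": "apply_moves", "arguments": {
  "series": [
    [0.001, 0.003, 0.04, 0, 0],
    [0.001, 0.003, 0.08, 0, 0],
    [0.001, 0.003, 0.12, 0, 0],
    [0.001, 0.003, 0.15, 0, 0],
    [0.001, 0.003, 0.15, 0, 0],
    [0.001, 0.003, 0.15, 0, 1],
    [0.001, 0.003, 0.15, 0, 1],
    [0.001, 0.003, 0.15, 0, 1],
    [0.001, 0.003, 0.15, 0, 1],
    [0.001, 0.003, 0.15, 0, 1]
  ]
}}

```text
time: 9.13
tcp_pos: [0.6234, -0.2203, 0.0106]
tcp_rot: [[-0.131, 0.991, 0.004], [0.991, 0.131, -0.001], [-0.002, 0.004, -1.0]]
force: [0.8, 0.4, 3.5]
grip_width: 0.152
grip_force: 61.4
```

Emit:
{"name": "apply_moves", "arguments": {
  "series": [
    [0, 0, 0, 0, 0.4],
    [0, 0, 0, 0, 0.4],
    [0, 0, -0.009, 0, 0.4],
    [0, 0, -0.009, 0, 0.4],
    [0, 0, -0.009, 0, 1],
    [0, 0, -0.009, 0, 1],
    [0, 0, -0.009, 0, 1],
    [0, 0, -0.009, 0, 1]
  ]
}}

```text
time: 9.8
tcp_pos: [0.6219, -0.2198, 0.0176]
tcp_rot: [[-0.131, 0.991, 0.001], [0.991, 0.131, -0.0], [-0.0, 0.0, -1.0]]
force: [-0.4, 0.6, 5.8]
grip_width: 0.143
grip_force: 62.0
```

Emit:
{"name": "apply_moves", "arguments": {
  "series": [
    [0.02, 0, 0, 0, 1],
    [0.04, 0, 0, 0, 1],
    [0.06, 0, 0, 0, 1],
    [0.08, 0, 0, 0, 1],
    [0.1, 0, 0, 0, 1],
    [0.12, 0, 0, 0, 1],
    [0.15, 0, 0, 4, 1],
    [0.18, 0, 0, 7, 1],
    [0.18, 0, 0, 7, 1],
    [0.18, 0, 0.008, 7, 1],
    [0.18, 0, 0.014, 7, 1],
    [0.18, 0, 0.014, 7, 1],
    [0.18, 0, 0.014, 7, 1]
  ]
}}

```text
time: 10.88
tcp_pos: [0.5977, -0.0429, 0.0025]
tcp_rot: [[-0.008, 1.0, -0.001], [1.0, 0.008, -0.001], [-0.001, -0.001, -1.0]]
force: [0.1, -0.5, 0.1]
grip_width: 0.142
grip_force: 61.3
```

```bash
python3 - <<'E'
from h import *
save("side","s4.png"); cams.snapshot("top")
for c in ["top","side"]: print(place("syr1",c))
for r in tr("syr1","top",.012): print(r)
E
```

```text
[([0.5316, -0.3011, 0.0332], 0.8), ([0.4343, -0.3122, 0.0289], 0.7), ([0.5981, -0.1106, 0.0138], 0.61)]
[([0.5964, -0.1098, 0.014], 0.97), ([0.6049, 0.1351, 0.0334], 0.71), ([0.4302, -0.3139, 0.025], 0.68)]
(0.85, 302, [0.5255, -0.2533], 'pca', np.float64(98.1), 'rect', [525.2, -249.7], [27.1, 83.2], 5.3)
(0.75, 278, [0.4241, -0.2678], 'pca', np.float64(98.0), 'rect', [424.7, -268.9], [31.8, 87.3], 17.4)
(0.7, 273, [0.5963, -0.1331], 'pca', np.float64(94.2), 'rect', [595.7, -135.7], [77.3, 24.3], 88.4)
```

View pics/s4.png

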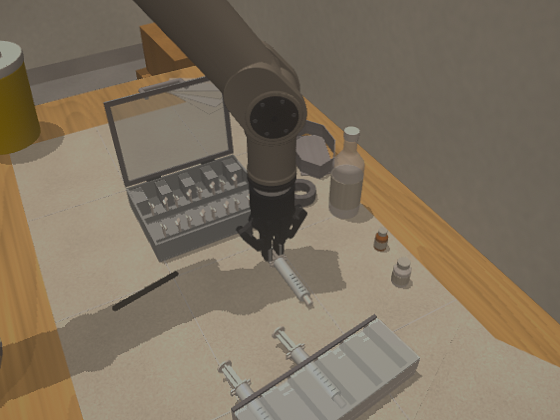

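Emit:
{"name": "apply_moves", "arguments": {
  "series": [
    [0, 0, 0, 0, 0.2],
    [0, 0, 0, 0, 0.2],
    [0, 0, -0.04, 0, 0.2],
    [-0.03, 0, -0.05, 0, 0],
    [-0.067, 0, -0.05, 0, 0],
    [-0.067, 0, -0.03, 0, 0],
    [-0.067, 0, 0, 0, 0],
    [-0.067, 0, 0, 0, 0],
    [-0.067, 0, 0, 0, 1],
    [-0.067, 0, 0, 0, 1],
    [-0.067, 0, 0, 0, 1],
    [-0.067, 0, 0, 0, 1],
    [-0.067, 0, 0, 0, 1]
  ]
}}

```text
time: 12.22
tcp_pos: [0.5994, -0.108, 0.0043]
tcp_rot: [[-0.01, 1.0, 0.002], [1.0, 0.01, 0.0], [-0.0, 0.002, -1.0]]
force: [-0.5, 0.2, -0.6]
grip_width: 0.23
grip_force: 58.6
```

```bash
python3 - <<'E'
from h import *
go([.604,.1255,.08],.5)
E
```

```text
d [ 0.2334  0.0071 -0.0757] twist 0.1 yaw 0.57 rows 7 q7 0.5
```

Emit:
{"name": "apply_moves", "arguments": {
  "series": [
    [0, 0, -0.04, 0, 1],
    [0, 0.001, -0.076, 0, 1],
    [0.04, 0.005, -0.076, 0, 1],
    [0.08, 0.007, -0.076, 0, 1],
    [0.12, 0.007, -0.076, 0, 1],
    [0.16, 0.007, -0.076, 0, 1],
    [0.2, 0.007, -0.076, 0, 1],
    [0.233, 0.007, -0.076, 0, 1],
    [0.233, 0.007, -0.076, 0, 1],
    [0.233, 0.007, -0.076, 0, 1],
    [0.233, 0.007, -0.076, 0, 1]
  ]
}}

```text
time: 13.13
tcp_pos: [0.6035, 0.1243, 0.0797]
tcp_rot: [[-0.01, 1.0, 0.001], [1.0, 0.01, -0.001], [-0.001, 0.001, -1.0]]
force: [-0.6, -1.2, -0.6]
grip_width: 0.231
grip_force: 58.9
```

```bash
python3 - <<'E'
from h import *
save("side","s5.png",(90,60,370,270),2.5); save("top","t5.png",(140,180,340,330),4)
for c in ["top","side"]: print(place("syr1",c,.2),place("lane1",c,.3))
for r in tr("syr1","top",.088,.2): print(r)
o=get_obs();print(o["tcp_pos"],o["grip_width"],o["time"])
E
```

```text
[([0.4317, -0.3145, 0.0288], 0.81), ([0.5294, -0.3043, 0.0331], 0.59), ([0.6046, 0.1218, 0.0887], 0.55)] [([0.4539, 0.1226, 0.0289], 0.74), ([0.5531, 0.1237, 0.0322], 0.69), ([0.5033, 0.1234, 0.0316], 0.64), ([0.6007, 0.1264, 0.0297], 0.61)]
[([0.6025, 0.1232, 0.087], 0.98), ([0.5514, 0.1251, 0.0315], 0.69), ([0.5289, -0.299, 0.0234], 0.63), ([0.431, -0.3151, 0.0234], 0.56)] [([0.605, 0.1339, 0.0302], 0.82), ([0.5041, 0.125, 0.0312], 0.8), ([0.5528, 0.1262, 0.0326], 0.8), ([0.4532, 0.1261, 0.0309], 0.74)]
(0.69, 4945, [0.5083, 0.1168], 'pca', np.float64(52.8), 'rect', [535.6, 178.5], [314.2, 245.4], 79.7)
(0.64, 185, [0.6019, 0.0829], 'pca', np.float64(93.6), 'rect', [602.5, 82.3], [51.4, 20.4], 88.4)
(0.54, 263, [0.4245, -0.2479], 'pca', np.float64(98.8), 'rect', [425.0, -245.3], [22.1, 71.8], 4.6)
(0.51, 275, [0.5182, -0.2338], 'pca', np.float64(96.9), 'rect', [518.5, -231.8], [24.9, 76.0], 4.2)
[0.60358119 0.12374942 0.07938674] 0.23133596707420376 13.4833
```

View pics/s5.png

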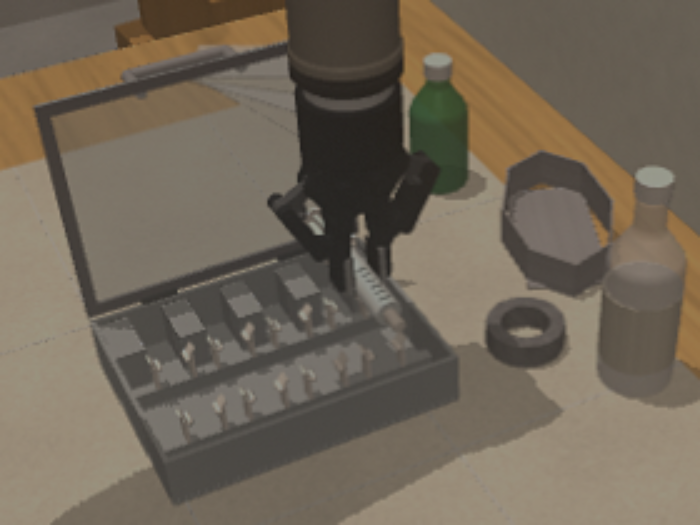

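View pics/t5.png

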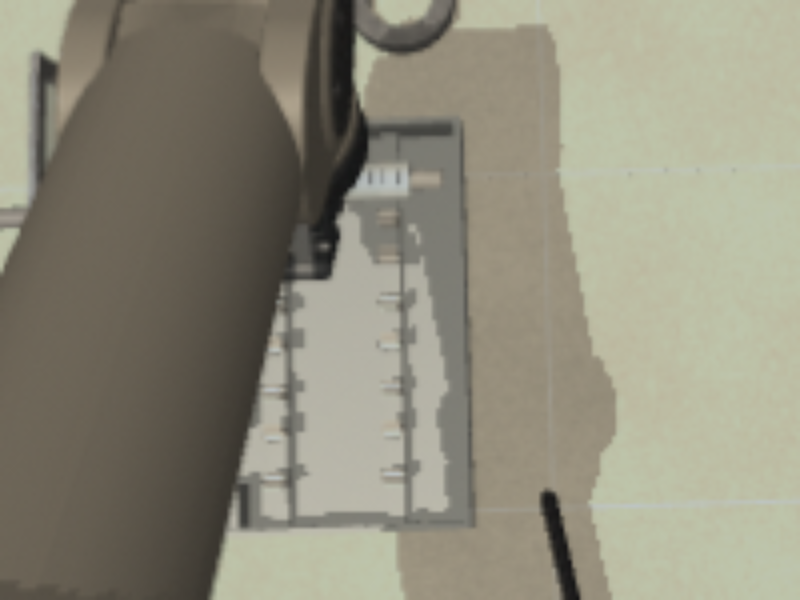

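Emit:
{"name": "apply_moves", "arguments": {
  "series": [
    [0.002, 0, 0.025, 0, 1],
    [0.002, 0, 0.038, 0, 1],
    [0.002, 0, 0.041, 0, 1],
    [0.002, 0, 0.043, 0, 1],
    [0.002, 0, 0.045, 0, 1],
    [0.002, 0, 0.047, 0, 1],
    [0.002, 0, 0.049, 0, 1],
    [0.002, 0, 0.051, 0, 1],
    [0.002, 0, 0.053, 0, 1],
    [0.002, 0, 0.055, 0, 1],
    [0.002, 0, 0.055, 0, 1],
    [0.002, 0, 0.055, 0, 1]
  ]
}}

```text
time: 14.48
tcp_pos: [0.6038, 0.1266, 0.0244]
tcp_rot: [[-0.009, 1.0, 0.001], [1.0, 0.009, -0.0], [-0.0, 0.001, -1.0]]
force: [1.7, -0.1, -1.1]
grip_width: 0.226
grip_force: 59.1
```

```bash
python3 - <<'E'
from h import *
o=get_obs();print(o["tcp_pos"],o["force"],o["moment"])
for c in ["top","side"]: cams.snapshot(c);print(place("syr1",c,.2))
o=get_obs();print(o["tcp_pos"],o["force"],o["moment"])
E
```

```text
[0.60377894 0.12661873 0.02444488] [ 1.67526979 -0.14956157 -1.08050198] [-0.05110101 -0.44616039 -0.03402005]
[([0.4327, -0.3156, 0.0261], 0.64), ([0.5302, -0.3012, 0.0322], 0.52), ([0.6018, 0.1263, 0.0321], 0.48)]
[([0.4328, -0.3131, 0.0227], 0.91), ([0.5296, -0.2968, 0.0265], 0.91), ([0.6012, 0.1222, 0.0326], 0.58), ([0.5319, -0.3262, -0.0013], 0.22)]
[0.60372886 0.12660506 0.02439448] [ 1.21752521 -0.97824432 -0.09223295] [-0.08605026 -0.4706665  -0.08903673]
```

Emit:
{"name": "apply_moves", "arguments": {
  "series": [
    [0, 0, 0.001, 0, 1],
    [0, 0, 0.002, 0, 1],
    [0, 0, 0.003, 0, 1],
    [0, 0, 0.003, 0, 1]
  ]
}}

```text
time: 15.02
tcp_pos: [0.6034, 0.1269, 0.0224]
tcp_rot: [[-0.01, 1.0, -0.001], [1.0, 0.01, 0.001], [0.001, -0.001, -1.0]]
force: [-2.4, 0.0, 11.7]
grip_width: 0.227
grip_force: 60.6
```

Emit:
{"name": "apply_moves", "arguments": {
  "series": [
    [0, 0, 0, 0, 0.15],
    [0, 0, 0, 0, 0.15],
    [0, 0, -0.03, 0, 0.15],
    [0, 0, -0.07, 0, 0.15],
    [0, 0, -0.1, 0, 0.1],
    [-0.358, -0.085, -0.1, -7, 0],
    [-0.358, -0.085, -0.1, -7, 0],
    [-0.358, -0.085, -0.1, -7, 0],
    [-0.358, -0.085, -0.1, -7, 0],
    [-0.358, -0.085, -0.1, -7, 0],
    [-0.358, -0.085, -0.1, -7, 0],
    [-0.358, -0.085, -0.1, -7, 0],
    [-0.358, -0.085, -0.1, -7, 0],
    [-0.358, -0.085, -0.1, -7, 0],
    [-0.358, -0.085, -0.1, -7, 0],
    [-0.358, -0.085, -0.1, -7, 0],
    [-0.358, -0.085, -0.1, -7, 0]
  ]
}}

```text
time: 16.43
tcp_pos: [0.5216, -0.2312, 0.1208]
tcp_rot: [[-0.131, 0.991, -0.001], [0.991, 0.131, 0.001], [0.001, -0.001, -1.0]]
force: [0.7, 0.2, -0.1]
grip_width: 0.503
grip_force: 0.0
```

```bash
python3 - <<'E'
from h import *
save("side","s6.png",(90,60,370,270),2.5);cams.snapshot("top")
for c in ["top","side"]: print(place("syr1",c,.2))
go([.5214,-.2324,.0186],8)
E
```

```text
[]
[([0.4345, -0.3095, 0.0239], 0.89), ([0.6025, 0.1257, 0.0312], 0.64), ([0.5301, -0.2987, 0.0275], 0.61)]
d [-0.0022 -0.0012  0.1024] twist -0.3 yaw 7.71 rows 4 q7 0.77
```

View pics/s6.png

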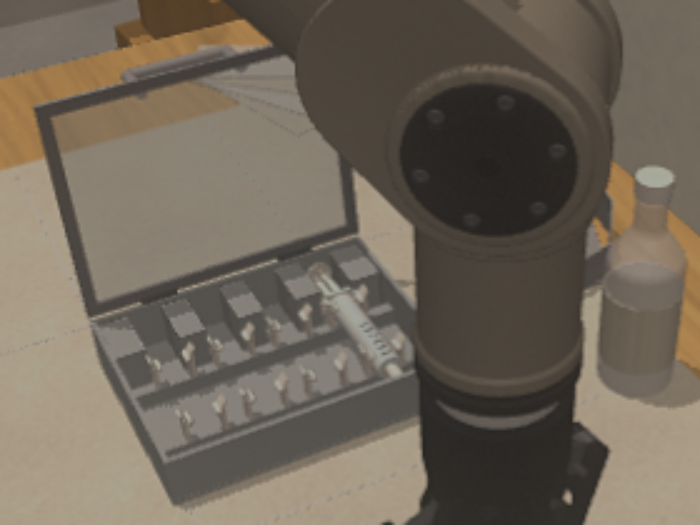

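Emit:
{"name": "apply_moves", "arguments": {
  "series": [
    [-0.002, -0.001, 0.04, 0, 0],
    [-0.002, -0.001, 0.08, 0, 0],
    [-0.002, -0.001, 0.102, 0, 0],
    [-0.002, -0.001, 0.102, 0, 0],
    [-0.002, -0.001, 0.102, 0, 1],
    [-0.002, -0.001, 0.102, 0, 1],
    [-0.002, -0.001, 0.102, 0, 1],
    [-0.002, -0.001, 0.102, 0, 1],
    [-0.002, -0.001, 0.102, 0, 1],
    [0.02, -0.001, 0.102, 0, 1],
    [0.04, -0.001, 0.102, 0, 1],
    [0.06, -0.001, 0.102, 0, 1],
    [0.08, -0.001, 0.102, 0, 1],
    [0.1, -0.001, 0.102, 0, 1],
    [0.12, -0.001, 0.102, 0, 1],
    [0.15, -0.001, 0.102, 4, 1],
    [0.175, -0.001, 0.102, 7, 1],
    [0.175, -0.001, 0.11, 7, 1],
    [0.175, -0.001, 0.117, 7, 1],
    [0.175, -0.001, 0.117, 7, 1]
  ]
}}

```text
time: 18.3
tcp_pos: [0.4996, -0.0576, 0.0047]
tcp_rot: [[-0.012, 1.0, 0.003], [1.0, 0.012, 0.001], [0.001, 0.003, -1.0]]
force: [-0.2, 1.1, 2.7]
grip_width: 0.143
grip_force: 62.1
```

```bash
python3 - <<'E'
from h import *
for c in ["top","side"]: cams.snapshot(c);print(place("syr1",c,.2))
for r in tr("syr1","top",.012): print(r)
o=get_obs();print(o["tcp_pos"],o["grip_width"])
E
```

```text
[([0.6031, 0.1253, 0.0323], 0.87), ([0.4334, -0.3135, 0.0307], 0.76), ([0.4995, -0.1254, 0.0134], 0.51), ([0.454, 0.1212, 0.0286], 0.31)]
[([0.4983, -0.1239, 0.0061], 0.81), ([0.431, -0.3158, 0.0271], 0.56), ([0.6004, 0.1259, 0.0336], 0.41)]
(0.86, 266, [0.4239, -0.2677], 'pca', np.float64(98.1), 'rect', [422.0, -264.6], [25.6, 77.8], 13.2)
(0.82, 494, [0.6056, 0.142], 'pca', np.float64(90.9), 'rect', [607.3, 143.0], [31.6, 159.0], 3.0)
(0.41, 112, [0.4988, -0.1629], 'pca', np.float64(103.0), 'rect', [496.1, -164.7], [31.4, 26.6], 64.9)
[ 0.49853622 -0.05961168  0.00460182] 0.14041002856525045
```

Emit:
{"name": "apply_moves", "arguments": {
  "series": [
    [0, 0, 0.002, 0, 1],
    [0, 0, 0.002, 0, 0.2],
    [0, 0, 0.002, 0, 0.2],
    [0, 0, -0.038, 0, 0.2],
    [-0.03, 0, -0.05, 0, 0],
    [-0.066, 0, -0.05, 0, 0],
    [-0.066, 0, -0.03, 0, 0],
    [-0.066, 0, 0, 0, 0],
    [-0.066, 0, 0, 0, 0],
    [-0.066, 0, 0, 0, 1],
    [-0.066, 0, 0, 0, 1],
    [-0.066, 0, 0, 0, 1],
    [-0.066, 0, 0, 0, 1],
    [-0.066, 0, 0, 0, 1]
  ]
}}

```text
time: 19.72
tcp_pos: [0.4991, -0.1244, 0.0051]
tcp_rot: [[-0.01, 1.0, 0.001], [1.0, 0.01, -0.0], [-0.0, 0.001, -1.0]]
force: [-0.1, -0.6, 0.3]
grip_width: 0.226
grip_force: 58.6
```

```bash
python3 - <<'E'
from h import *
go([.5035,.125,.08],.5)
E
```

```text
d [ 0.2494  0.007  -0.0749] twist 0.1 yaw 0.58 rows 8 q7 0.64
```

Emit:
{"name": "apply_moves", "arguments": {
  "series": [
    [0, 0, -0.04, 0, 1],
    [0, 0.001, -0.075, 0, 1],
    [0.04, 0.005, -0.075, 0, 1],
    [0.08, 0.007, -0.075, 0, 1],
    [0.12, 0.007, -0.075, 0, 1],
    [0.16, 0.007, -0.075, 0, 1],
    [0.2, 0.007, -0.075, 0, 1],
    [0.235, 0.007, -0.075, 0, 1],
    [0.249, 0.007, -0.075, 0, 1],
    [0.249, 0.007, -0.075, 0, 1],
    [0.249, 0.007, -0.075, 0, 1]
  ]
}}

```text
time: 20.63
tcp_pos: [0.503, 0.1253, 0.0796]
tcp_rot: [[-0.012, 1.0, 0.0], [1.0, 0.012, 0.0], [0.0, 0.0, -1.0]]
force: [0.2, -0.1, -1.1]
grip_width: 0.226
grip_force: 58.9
```

```bash
python3 - <<'E'
from h import *
for c in ["top","side"]: cams.snapshot(c);print(place("syr1",c,.2))
for r in tr("syr1","side",.088,.2): print(r)
go([.5035,.125,.02],.5)
print(get_obs()["tcp_pos"],get_obs()["grip_width"])
E
```

```text
[([0.6015, 0.1259, 0.0297], 0.69), ([0.4305, -0.3148, 0.0312], 0.54), ([0.5013, 0.1208, 0.0897], 0.52)]
[([0.6, 0.1266, 0.0307], 0.71), ([0.4985, 0.123, 0.0817], 0.69), ([0.7871, 0.0086, 0.0002], 0.65), ([0.4323, -0.3158, 0.0264], 0.59)]
(0.98, 407, [0.5033, 0.1122], 'pca', np.float64(87.7), 'rect', [504.3, 134.6], [166.1, 26.8], 89.7)
(0.79, 486, [0.5766, 0.0741], 'pca', np.float64(90.3), 'rect', [576.2, 81.1], [22.8, 147.3], 0.4)
(0.71, 606, [0.4127, -0.2892], 'pca', np.float64(97.4), 'rect', [414.3, -285.2], [31.5, 63.2], 0.6)
d [0.0023 0.0003 0.0595] twist -0.1 yaw 0.39 rows 3 q7 0.07
[0.50322649 0.12273748 0.07947916] 0.22885136996510017
```

Emit:
{"name": "apply_moves", "arguments": {
  "series": [
    [0.003, 0, 0.025, 0, 1],
    [0.003, 0, 0.038, 0, 1],
    [0.003, 0, 0.041, 0, 1],
    [0.003, 0, 0.043, 0, 1],
    [0.003, 0, 0.045, 0, 1],
    [0.003, 0, 0.047, 0, 1],
    [0.003, 0, 0.049, 0, 1],
    [0.003, 0, 0.051, 0, 1],
    [0.003, 0, 0.053, 0, 1],
    [0.003, 0, 0.055, 0, 1],
    [0.003, 0, 0.055, 0, 1],
    [0.003, 0, 0.056, 0, 1],
    [0.003, 0, 0.056, 0, 1]
  ]
}}

```text
time: 21.97
tcp_pos: [0.503, 0.1272, 0.0233]
tcp_rot: [[-0.009, 1.0, -0.0], [1.0, 0.009, -0.0], [-0.0, -0.0, -1.0]]
force: [-0.2, -0.1, 1.9]
grip_width: 0.228
grip_force: 59.6
```

Emit:
{"name": "apply_moves", "arguments": {
  "series": [
    [0, 0, 0.001, 0, 1],
    [0, 0, 0.002, 0, 1],
    [0, 0, 0.002, 0, 1]
  ]
}}

```text
time: 22.22
tcp_pos: [0.5032, 0.1273, 0.0229]
tcp_rot: [[-0.009, 1.0, -0.001], [1.0, 0.009, 0.002], [0.002, -0.0, -1.0]]
force: [-6.5, -1.4, 24.4]
grip_width: 0.234
grip_force: 62.1
```

Emit:
{"name": "apply_moves", "arguments": {
  "series": [
    [0, 0, 0, 0, 0.15],
    [0, 0, 0, 0, 0.15],
    [0, 0, -0.03, 0, 0.15],
    [0, 0, -0.07, 0, 0.15],
    [0, 0, -0.1, 0, 0.1],
    [-0.372, -0.0835, -0.1, -7, 0],
    [-0.372, -0.0835, -0.1, -7, 0],
    [-0.372, -0.0835, -0.1, -7, 0],
    [-0.372, -0.0835, -0.1, -7, 0],
    [-0.372, -0.0835, -0.1, -7, 0],
    [-0.372, -0.0835, -0.1, -7, 0],
    [-0.372, -0.0835, -0.1, -7, 0],
    [-0.372, -0.0835, -0.1, -7, 0],
    [-0.372, -0.0835, -0.1, -7, 0],
    [-0.372, -0.0835, -0.1, -7, 0],
    [-0.372, -0.0835, -0.1, -7, 0],
    [-0.372, -0.0835, -0.1, -7, 0]
  ]
}}

```text
time: 23.63
tcp_pos: [0.4227, -0.2451, 0.1209]
tcp_rot: [[-0.13, 0.991, -0.001], [0.991, 0.13, 0.001], [0.001, -0.001, -1.0]]
force: [0.6, 0.4, -0.3]
grip_width: 0.498
grip_force: 0.0
```

```bash
python3 - <<'E'
from h import *
save("side","s7.png",(90,60,370,270),2.5);cams.snapshot("top")
for c in ["top","side"]: print(place("syr1",c,.2))
for r in tr("syr1","side",.028,.2): print(r)
go([.4229,-.2455,.0186],8)
E
```

```text
[([0.5017, 0.1267, 0.032], 0.7), ([0.6056, 0.1249, 0.0299], 0.62)]
[([0.4302, -0.3132, 0.0239], 0.74)]
(0.66, 654, [0.4247, -0.2568], 'pca', np.float64(98.6), 'rect', [426.1, -256.9], [35.2, 80.1], 1.4)
d [-0.0018 -0.0011  0.1025] twist -0.3 yaw 7.72 rows 4 q7 0.89
```

View pics/s7.png

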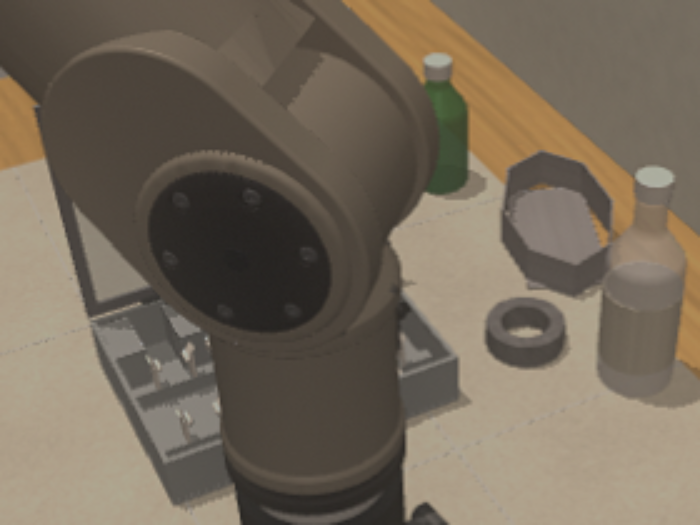

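Lane 2 is hidden by the arm in this view, but the top-camera networks put both syringes at about 0.030–0.032 m height. Now the third syringe.

Emit:
{"name": "apply_moves", "arguments": {
  "series": [
    [-0.002, -0.001, 0.04, 0, 0],
    [-0.002, -0.001, 0.08, 0, 0],
    [-0.002, -0.001, 0.102, 0, 0],
    [-0.002, -0.001, 0.102, 0, 0],
    [-0.002, -0.001, 0.102, 0, 1],
    [-0.002, -0.001, 0.102, 0, 1],
    [-0.002, -0.001, 0.102, 0, 1],
    [-0.002, -0.001, 0.102, 0, 1],
    [-0.002, -0.001, 0.102, 0, 1],
    [0.02, -0.001, 0.102, 0, 1],
    [0.04, -0.001, 0.102, 0, 1],
    [0.06, -0.001, 0.102, 0, 1],
    [0.08, -0.001, 0.102, 0, 1],
    [0.1, -0.001, 0.102, 0, 1],
    [0.12, 0.02, 0.102, 0, 1],
    [0.15, 0.035, 0.102, 4, 1],
    [0.175, 0.045, 0.102, 7, 1],
    [0.175, 0.045, 0.11, 7, 1],
    [0.175, 0.045, 0.117, 7, 1],
    [0.175, 0.045, 0.117, 7, 1]
  ]
}}

```text
time: 25.55
tcp_pos: [0.4463, -0.0651, 0.0044]
tcp_rot: [[-0.012, 1.0, 0.002], [1.0, 0.012, 0.001], [0.001, 0.002, -1.0]]
force: [-0.1, 1.2, 2.0]
grip_width: 0.144
grip_force: 62.1
```

```bash
python3 - <<'E'
from h import *
for c in ["top","side"]: cams.snapshot(c);print(place("syr1",c,.2))
for r in tr("syr1","side",.012): print(r)
o=get_obs();print(o["tcp_pos"],o["grip_width"],o["tcp_rot"][0])
E
```

```text
[([0.5025, 0.1262, 0.0322], 0.78), ([0.6002, 0.1244, 0.0286], 0.73), ([0.6027, 0.1243, 0.0323], 0.7), ([0.5237, 0.2279, 0.0511], 0.32)]
[([0.4452, -0.1291, 0.0086], 0.77)]
(0.95, 1002, [0.4453, -0.1255], 'pca', np.float64(89.3), 'rect', [446.7, -116.5], [33.3, 164.6], 3.7)
(0.64, 505, [0.6112, 0.1633], 'pca', np.float64(90.2), 'rect', [607.7, 169.0], [165.2, 33.2], 88.7)
[ 0.44450422 -0.06704808  0.00440882] 0.14463347218502945 [-7.74985531e-03  9.99969956e-01  1.64269506e-04]
```

Emit:
{"name": "apply_moves", "arguments": {
  "series": [
    [0, 0, 0.002, 0, 1],
    [0, 0, 0.002, 0, 0.2],
    [0, 0, 0.002, 0, 0.2],
    [0, 0, -0.038, 0, 0.2],
    [-0.03, 0, -0.05, 0, 0],
    [-0.065, 0, -0.05, 0, 0],
    [-0.065, 0, -0.03, 0, 0],
    [-0.065, 0, 0, 0, 0],
    [-0.065, 0, 0, 0, 0],
    [-0.065, 0, 0, 0, 1],
    [-0.065, 0, 0, 0, 1],
    [-0.065, 0, 0, 0, 1],
    [-0.065, 0, 0, 0, 1],
    [-0.065, 0, 0, 0, 1]
  ]
}}

```text
time: 26.97
tcp_pos: [0.446, -0.1307, 0.0051]
tcp_rot: [[-0.01, 1.0, 0.001], [1.0, 0.01, -0.0], [-0.0, 0.001, -1.0]]
force: [0.3, 0.4, -0.4]
grip_width: 0.234
grip_force: 58.7
```

```bash
python3 - <<'E'
from h import *
go([.4535,.125,.08],.5)
E
```

```text
d [ 0.2557  0.0102 -0.0749] twist 0.1 yaw 0.58 rows 8 q7 0.78
```

Emit:
{"name": "apply_moves", "arguments": {
  "series": [
    [0, 0, -0.04, 0, 1],
    [0, 0.003, -0.075, 0, 1],
    [0.04, 0.007, -0.075, 0, 1],
    [0.08, 0.01, -0.075, 0, 1],
    [0.12, 0.01, -0.075, 0, 1],
    [0.16, 0.01, -0.075, 0, 1],
    [0.2, 0.01, -0.075, 0, 1],
    [0.24, 0.01, -0.075, 0, 1],
    [0.256, 0.01, -0.075, 0, 1],
    [0.256, 0.01, -0.075, 0, 1],
    [0.256, 0.01, -0.075, 0, 1]
  ]
}}

```text
time: 27.88
tcp_pos: [0.4528, 0.1263, 0.0796]
tcp_rot: [[-0.013, 1.0, 0.0], [1.0, 0.013, 0.0], [0.0, 0.0, -1.0]]
force: [0.5, -0.1, -0.4]
grip_width: 0.23
grip_force: 59.0
```

```bash
python3 - <<'E'
from h import *
for c in ["top","side"]: cams.snapshot(c);print(place("syr1",c,.2))
for r in tr("syr1","side",.088,.2): print(r)
go([.4535,.125,.02],.5)
print(get_obs()["tcp_pos"],get_obs()["grip_width"])
E
```

```text
[([0.6023, 0.1256, 0.0305], 0.74), ([0.5006, 0.125, 0.0345], 0.65)]
[([0.6009, 0.125, 0.0286], 0.95), ([0.4503, 0.1207, 0.0854], 0.81), ([0.5019, 0.1271, 0.0296], 0.7)]
(0.83, 533, [0.4848, 0.074], 'pca', np.float64(89.2), 'rect', [483.2, 80.8], [148.0, 28.0], 87.4)
(0.76, 454, [0.4529, 0.1115], 'pca', np.float64(86.4), 'rect', [454.5, 131.2], [29.5, 166.4], 0.6)
(0.67, 510, [0.5766, 0.0737], 'pca', np.float64(89.7), 'rect', [576.3, 80.6], [146.2, 23.4], 89.1)
(0.61, 13563, [0.5414, 0.1767], 'pca', np.float64(72.0), 'rect', [544.8, 241.7], [604.3, 296.9], 79.0)
d [0.0013 0.0005 0.0594] twist -0.1 yaw 0.39 rows 3 q7 0.12
[0.45300374 0.12368565 0.07944931] 0.23442576793026987
```

Emit:
{"name": "apply_moves", "arguments": {
  "series": [
    [0.002, 0, 0.025, 0, 1],
    [0.002, 0, 0.038, 0, 1],
    [0.002, 0, 0.041, 0, 1],
    [0.002, 0, 0.043, 0, 1],
    [0.002, 0, 0.045, 0, 1],
    [0.002, 0, 0.047, 0, 1],
    [0.002, 0, 0.049, 0, 1],
    [0.002, 0, 0.051, 0, 1],
    [0.002, 0, 0.053, 0, 1],
    [0.002, 0, 0.055, 0, 1],
    [0.002, 0, 0.055, 0, 1],
    [0.002, 0, 0.056, 0, 1],
    [0.002, 0, 0.056, 0, 1]
  ]
}}

```text
time: 29.22
tcp_pos: [0.453, 0.1269, 0.0234]
tcp_rot: [[-0.009, 1.0, -0.0], [1.0, 0.009, -0.0], [-0.0, -0.0, -1.0]]
force: [0.2, -1.1, 2.3]
grip_width: 0.228
grip_force: 59.6
```

Emit:
{"name": "apply_moves", "arguments": {
  "series": [
    [0, 0, 0.001, 0, 1],
    [0, 0, 0.0015, 0, 1],
    [0, 0, 0.0015, 0, 1]
  ]
}}

```text
time: 29.47
tcp_pos: [0.4531, 0.1269, 0.0231]
tcp_rot: [[-0.009, 1.0, -0.0], [1.0, 0.009, 0.002], [0.002, -0.0, -1.0]]
force: [-4.2, -1.3, 23.3]
grip_width: 0.233
grip_force: 62.0
```

Emit:
{"name": "apply_moves", "arguments": {
  "series": [
    [0, 0, 0, 0, 0.15],
    [0, 0, 0, 0, 0.15],
    [0, 0, -0.04, 0, 0.15],
    [0, 0, -0.08, 0, 0.15],
    [0, 0, -0.12, 0, 0.15],
    [0, 0, -0.16, 0, 0.2],
    [0, 0, -0.2, -7, 0.2],
    [0, 0, -0.24, -14, 0.2],
    [0, 0, -0.275, -21, 0.2],
    [0.157, 0.074, -0.275, -90, 0.2],
    [0.157, 0.074, -0.275, -90, 0.2],
    [0.157, 0.074, -0.275, -90, 0.2],
    [0.157, 0.074, -0.275, -90, 0.2],
    [0.157, 0.074, -0.275, -90, 0.2],
    [0.157, 0.074, -0.275, -90, 0.2],
    [0.157, 0.074, -0.275, -90, 0.2],
    [0.157, 0.074, -0.275, -90, 0.2],
    [0.157, 0.074, -0.275, -90, 0.2],
    [0.157, 0.074, -0.275, -90, 0.2],
    [0.157, 0.074, -0.275, -90, 0.2]
  ]
}}

```text
time: 31.13
tcp_pos: [0.5249, 0.2846, 0.2962]
tcp_rot: [[-1.0, -0.012, -0.001], [-0.012, 1.0, -0.001], [0.001, -0.001, -1.0]]
force: [-0.2, 0.6, -0.7]
grip_width: 0.4
grip_force: 0.0
```

```bash
python3 - <<'E'
from h import *
save("side","s8.png",(90,60,370,270),2.5);cams.snapshot("top")
for c in ["top","side"]: print(place("syr1",c,.2),place("lid_bar",c,.2),place("lid_hinge",c,.2))
go([.526,.2848,.1995],90.6)
E
```

```text
[([0.5025, 0.1245, 0.0353], 0.8), ([0.4532, 0.1232, 0.0344], 0.72), ([0.6045, 0.1257, 0.0315], 0.72)] [] []
[([0.4539, 0.1259, 0.0292], 0.76), ([0.4997, 0.1281, 0.027], 0.74), ([0.6032, 0.1243, 0.0348], 0.62)] [([0.5245, 0.2849, 0.2155], 0.76)] [([0.5284, 0.2309, 0.0503], 0.95), ([0.5002, 0.125, 0.0252], 0.29), ([0.5329, -0.3275, -0.0005], 0.23)]
d [-0.0007 -0.0001  0.0972] twist -0.1 yaw 90.51 rows 4 q7 1.18
```

View pics/s8.png

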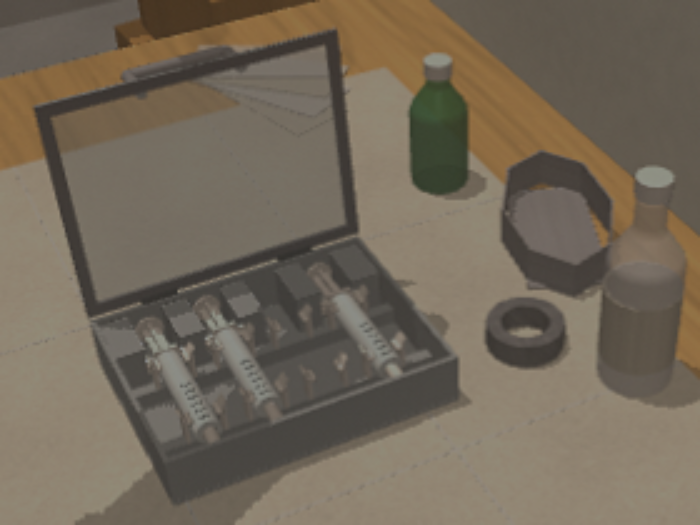

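Emit:
{"name": "apply_moves", "arguments": {
  "series": [
    [-0.001, 0, 0.04, 0, 0.35],
    [-0.001, 0, 0.075, 0, 0.35],
    [-0.001, 0, 0.097, 0, 0.35],
    [-0.001, 0, 0.097, 0, 0.35],
    [-0.001, 0, 0.097, 0, 1],
    [-0.001, 0, 0.097, 0, 1],
    [-0.001, 0, 0.097, 0, 1],
    [-0.001, 0, 0.097, 0, 1]
  ]
}}

```text
time: 32.2
tcp_pos: [0.5271, 0.2847, 0.201]
tcp_rot: [[-1.0, -0.009, 0.001], [-0.009, 1.0, 0.001], [-0.001, 0.001, -1.0]]
force: [0.7, -2.2, -2.3]
grip_width: 0.092
grip_force: 58.6
```

```bash
python3 - <<'E'
from h import *
o=get_obs();g=np.array(o["tcp_pos"]);hy,hz=.230,.05
y0,z0=g[1],g[2]+.019
r=.1765; p0=np.arctan2(z0-hz,hy-y0); print(r,np.hypot(z0-hz,hy-y0),p0-.2175,o["grip_width"],g)
for k in range(1,20):
    p=p0+(.2175-p0)*k/19; q=[hy-r*np.cos(p)-y0,-(hz+r*np.sin(p)-z0)]; print(np.round(q,3).tolist())
E
```

```text
0.1765 0.1785571356891674 1.6645669502064835 0.09177841539703217 [0.52705177 0.28468642 0.20097661]
[-0.016, -0.002]
[-0.031, -0.005]
[-0.046, -0.006]
[-0.062, -0.006]
[-0.077, -0.005]
[-0.092, -0.002]
[-0.107, 0.001]
[-0.122, 0.007]
[-0.136, 0.013]
[-0.149, 0.021]
[-0.162, 0.03]
[-0.174, 0.04]
[-0.185, 0.051]
[-0.195, 0.062]
[-0.203, 0.075]
[-0.211, 0.088]
[-0.218, 0.102]
[-0.223, 0.117]
[-0.227, 0.132]
```

Emit:
{"name": "apply_moves", "arguments": {
  "series": [
    [0, -0.016, -0.003, 0, 1],
    [0, -0.031, -0.006, 0, 1],
    [0, -0.046, -0.007, 0, 1],
    [0, -0.062, -0.007, 0, 1],
    [0, -0.077, -0.006, 0, 1],
    [0, -0.092, -0.003, 0, 1],
    [0, -0.107, 0.001, 0, 1],
    [0, -0.122, 0.006, 0, 1],
    [0, -0.136, 0.013, 0, 1],
    [0, -0.149, 0.021, 0, 1],
    [0, -0.162, 0.03, 0, 1],
    [0, -0.174, 0.04, 0, 1],
    [0, -0.185, 0.051, 0, 1],
    [0, -0.195, 0.062, 0, 1],
    [0, -0.203, 0.075, 0, 1],
    [0, -0.211, 0.088, 0, 1],
    [0, -0.218, 0.102, 0, 1],
    [0, -0.223, 0.117, 0, 1],
    [0, -0.226, 0.128, 0, 1],
    [0, -0.226, 0.128, 0, 1]
  ]
}}

```text
time: 33.87
tcp_pos: [0.5291, 0.0578, 0.0711]
tcp_rot: [[-1.0, -0.008, 0.001], [-0.008, 1.0, -0.001], [-0.001, -0.001, -1.0]]
force: [0.9, -1.2, 0.2]
grip_width: 0.091
grip_force: 62.7
```

Emit:
{"name": "apply_moves", "arguments": {
  "series": [
    [0, 0, 0.002, 0, 1],
    [0, 0, 0.003, 0, 1],
    [0, 0, 0.003, 0, 1]
  ]
}}

```text
time: 34.12
tcp_pos: [0.5292, 0.0575, 0.0697]
tcp_rot: [[-1.0, -0.008, 0.001], [-0.008, 1.0, -0.001], [-0.001, -0.001, -1.0]]
force: [0.3, -5.2, 1.3]
grip_width: 0.088
grip_force: 63.1
```

Emit:
{"name": "apply_moves", "arguments": {
  "series": [
    [0, 0.001, 0.002, 0, 1],
    [0, 0.001, 0.004, 0, 1],
    [0, 0.001, 0.004, 0, 1]
  ]
}}

```text
time: 34.37
tcp_pos: [0.5294, 0.0575, 0.0689]
tcp_rot: [[-1.0, -0.007, 0.001], [-0.007, 1.0, 0.001], [-0.001, 0.001, -1.0]]
force: [-13.6, -8.5, 42.7]
grip_width: 0.086
grip_force: 67.1
```

Emit:
{"name": "apply_moves", "arguments": {
  "series": [
    [0, 0, -0.001, 0, 1],
    [0, 0, -0.001, 0, 0.3],
    [0, 0, -0.001, 0, 0.3],
    [0, 0, -0.001, 0, 0.2],
    [0, 0, -0.03, 0, 0.2],
    [0, 0, -0.07, 0, 0.2],
    [0, 0, -0.11, 0, 0.2],
    [0, 0, -0.15, 0, 0.2],
    [0, -0.04, -0.15, 0, 0],
    [0, -0.08, -0.15, 0, 0],
    [0, -0.12, -0.15, 0, 0],
    [0, -0.16, -0.15, 0, 0],
    [0, -0.2, -0.15, 0, 0],
    [0, -0.2, -0.15, 0, 0]
  ]
}}

```text
time: 35.53
tcp_pos: [0.5292, -0.1492, 0.2157]
tcp_rot: [[-1.0, 0.001, 0.001], [0.001, 1.0, -0.004], [-0.001, -0.004, -1.0]]
force: [-0.5, -0.5, 0.8]
grip_width: 0.5
grip_force: 0.0
```

```bash
python3 - <<'E'
from h import *
save("side","s9.png"); save("top","t9.png",(140,180,340,330),4)
for c in ["top","side"]: print(place("syr1",c,.2),place("lid_bar",c,.2),place("vial_a",c),place("tape",c),place("bottle",c))
E
```

```text
[] [([0.5225, 0.0589, 0.0868], 0.95)] [([0.6027, 0.1247, 0.0293], 0.7), ([0.7866, -0.1146, -0.0017], 0.65)] [([0.7673, -0.1971, 0.0062], 0.34)] [([0.7867, 0.0085, -0.0042], 0.7), ([0.5031, 0.1227, 0.0271], 0.47)]
[] [([0.5297, 0.0589, 0.088], 0.7)] [([0.7852, -0.1143, -0.0042], 0.75), ([0.7654, -0.1948, -0.0003], 0.6)] [] [([0.7882, 0.0086, -0.0012], 0.71)]
```

View pics/s9.png

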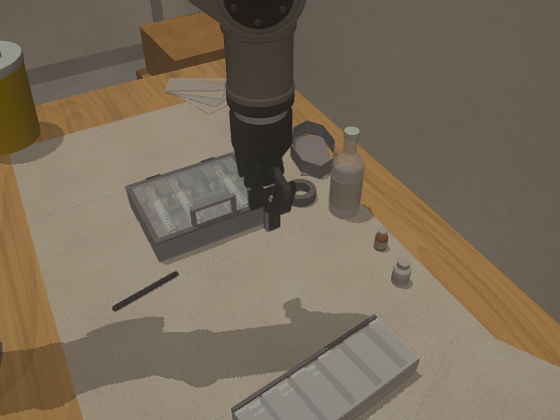

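View pics/t9.png

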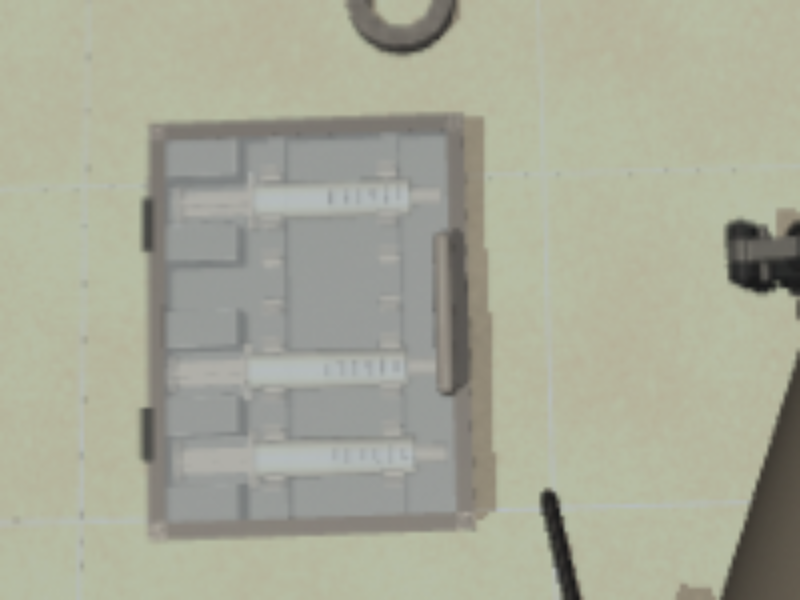

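The lid is flat shut with the bar at z ≈ 0.088. Three syringes sit straight in their lanes, the dispenser is empty and the bystanders haven't moved.

```bash
python3 -c "
from h import *
print(order.sign_off())"
```

```text
the job is handed in; nothing more can be done
None
```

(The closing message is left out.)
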